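# Lock a lantern panel in the soldering jig

### The job

Lock the framed red glass lantern panel in the steel soldering jig: with a fingertip, push the panel along the plate until it is fully home against the end stop, then push the clamp's lever round clockwise (seen from above) as far as it goes, so that its cam presses the panel square against the side fence. Only push, nothing is to be picked up: the panel stays flat on the plate, and the tools and parts lying around the jig stay where they are.

Things in the scene. Friction and masses are not known exactly. Their poses are not given: they have to be found in the camera images.
- jig: Soldering jig, fixed: dark steel plate 266 x 230 x 12 mm. Origin on the bench under it; jig x, y in mm: plate x -115..151, y -135..95. Side fence: bar 12 mm high on the plate, x -60..150, face at y 55 looking to -y. End stop: bar 12 mm high, y -40..55, face at x 130 looking to -x. Clamp pivot at x 20, y -93. Two lever stop pins, 22 mm high, at x 57, y -120 and x -25, y -82.
- panel: Loose lantern panel: tin frame 150 (its x) x 110 (its y) x 14 mm high, bars 12 mm wide, red glass sunk 5 mm, 250 to 500 g; slides at 1 to 4 N, up to 10 N if it rubs or jolts. Origin: centre of underside. Starts flat on the plate, 35 to 55 mm short of the end stop, 3 to 10 mm off the side fence, nearly parallel to it. It slides in along jig +x, pushed on its 110 mm trailing edge, between cam and side fence.
- seat (a point): Where the panel's origin lies when the panel is fully home against side fence and end stop: jig x 55, y 0, on the plate's top. Its axes are the jig's, and those of the panel when home.
- lever_pivot (a point): On the axis (vertical) of the cam clamp's lever, at the height of the handle's middle line, 24 mm above the plate.
- lever_grip (a point): On the middle line of the lever's round black handle, 95 mm from the pivot. The handle is 20 mm thick (14 to 34 mm above the plate) and runs from 64 to 130 mm from the pivot; inward of it a bar 14 mm wide. Pivot to this point is the lever's direction. Under the pivot end sits the cam, an eccentric disc 52 mm wide and 16 mm high.
- cam_lever (a joint): Lever angle, rad, growing clockwise from above. 0: open against a pin, lever pointing at -50 degrees from jig +x (away from the robot and to jig -y). It swings past jig -y towards jig -x to 2.27, locked against the other pin (pointing along jig -x). Starts at 0 to 0.4, stays where left, takes about 1 N at the handle, 4 to 9 N over the last 0.3 rad as the cam presses the panel home.
- small_panel: Bystander: square blue glass panel in a tin frame, 85 x 85 x 14 mm, left of the jig. Origin: centre of its underside.
- solder_reel: Bystander: reel of solder, 68 mm across, 44 mm high, right of the jig. Origin: centre of its underside.
- flux_tin: Bystander: round tin, 67 mm across, 37 mm high, beyond the jig on the right. Origin: centre of its underside.
- finial: Bystander: gold tiered cone, 72 mm across, 98 mm high, right of the jig. Origin: centre of its underside.
- snips: Bystander: tin snips, 240 mm long, lying left of the jig. Origin: near the middle, on the bench.
- pliers: Bystander: pliers, 175 mm long, lying beyond the end stop. Origin: near the middle, on the bench.
- hammer: Bystander: hammer, 260 mm long, lying at the far left of the jig. Origin: near the middle, on the bench.

How it is judged (in metres and radians):
On the way, in this order (a step that is already met when the one before it is completed fails the run):
1. the panel has been pushed home against the end stop (within 5 mm) before the lever is locked (x of panel in the frame of seat above -0.005 m and value of joint cam_lever below 2 rad), for 0.1 s.
2. the lever has been pushed round to its locked stop (value of joint cam_lever above 2.15 rad), for 0.1 s.
At the end, for the whole second after the job is handed in: The lever stands at its locked stop (joint above 2.15 of 2.27 rad) and the panel lies flat and at rest on the plate, within 3.5 mm of its seat against side fence and end stop and within 0.025 rad of parallel to the fence (value of joint cam_lever above 2.15 rad and horizontal distance between panel and seat below 0.0035 m and angle between the x axis of panel and the x axis of seat, either way round below 0.025 rad and z of panel in the frame of seat below 0.003 m and linear speed of panel below 0.01 m/s and velocity of joint cam_lever below 0.1 rad/s); the robot touches nothing.
It fails at once if the panel is lifted off the plate (more than 8 mm) or tipped up (more than 0.12 rad) (z of panel in the frame of seat above 0.008 m or angle between panel's own z axis and vertical above 0.12 rad).
It fails at once if a thing lying around the jig is moved by more than 25 mm (distance of any of small_panel, solder_reel, flux_tin, finial, snips, pliers, hammer from where it was at the start of the episode above 0.025 m).
It also fails if it takes over 51 s, if anything falls off the work surface, if the arm or the gripper's body presses on something with over 40 N, if the wrist force passes 120 N, or if a joint passes its speed limit or range.

### The arm

A 6-joint arm with a two-finger parallel gripper is mounted at the origin on the work surface. World frame = base frame: x ahead of the robot, y to its left, z up, the work surface at z = 0. Lengths are in mm, angles in degrees, forces in N, time in s.
With the tool pointing down it reaches from about 350 to 850 mm from the base axis. Payload 8.1 kg.
Tool frame: the origin (TCP) lies at the centre of the arm's flange, where the gripper is bolted on; the fingertips stand 173 mm ahead of it and the grasp point (between the pads) lies 155 mm ahead of it; z points along the fingers, y is the line along which they close (so a half turn about z gives the same grasp; the last joint's range is limited). The gripper opens to 85 mm and grips with 20 to 120 N. Pads are 22 mm wide; open, the fingers measure 114 mm over their backs; the gripper's body (76 mm by 85 mm) begins 54 mm behind the grasp point. The pads swing forward as they close: fully open they stand 13 mm farther back than shut.
Start: joints at [-78.289, 7.471, 85.268, -0, 87.261, -4.893], TCP at [171.477, -574.98, 404.692] pointing down, gripper open.
Joint ranges: [-169.43, 169.43], [-51.17, 129.36], [1.28, 143.12], [-76.62, 256.62], [0, 156.53], [-152.29, 152.29]. Speed limits (degrees/s): [136.94, 136.94, 159.86, 180, 180, 180].

### API

Orientations are given as [roll, pitch, yaw] about the fixed x, y, z axes, in that order (R = Rz(yaw) Ry(pitch) Rx(roll)).
In Python, from bench import * gives the robot as it stands.
- The arm moves only by the shell command python3 -m jog 'ROWS' [FORCE]. ROWS is text: rows parted by semicolons, each of 7 numbers parted by spaces: the shift along the tool's x, y, z scaled (see below), then the turn, a rotation vector about the tool's x, y, z scaled (see below), then the closure, from -1 (fully open) to 1 (shut). In form: tx ty tz wx wy wz hand; .... A call has 1 to 5 rows; each row shifts and turns the commanded pose from where the row before left it, along the tool's axes as they then stand; what a row does not reach is not made up. The controller multiplies each number of a shift by 0.1 m and each number of a turn by 60 degrees. A row lasts 1/8 s, in which the tool goes at most 62.5 mm and 10.7 degrees, less where a joint would pass 70% of its speed; a pose out of reach is approached as far as the arm can. A call with a number of a shift or a turn outside -1 to 1 is refused whole. A call with a gripper value outside its range is refused whole. The fingers move at their own pace and stop on an object; FORCE is the grip in N (left out, the last holds). Time passes only in rows, so rows that do not move let the fingers close. It gives the time, the measured TCP pose, the force, the opening and the grip force at its end, in the units of the state.
- sense(): the state, without advancing time (a new reading comes with each control period).
- snapshot(name): name is "scene" or "top" or "wrist"; returns a dict with "img" (420x560x3 uint8, red, green, blue), "fx", "fy", "cx", "cy" (pixels), "extrinsics" (4x4, takes a point from camera to world coordinates). Camera axes: x right, y down, z forward; pixel columns grow to the right and rows downward; lengths in mm; the calibration is good to about 2 mm. A picture is of the moment at which its call begins. There is no depth.
- hand_in(): hands the job in; it is judged then, once.
The state is a dict: "time": time; "joint_pos": joint angles; "qd": joint speeds; "joint_efforts": joint torques, N m; "tool_pos": TCP position; "tcp_rot": TCP orientation; "ft_force": force on the tool from outside, world axes, zero at the start; "wrist_torque": the same for the moment, N m; "finger_gap": finger opening in mm; "grip_force": force on a finger pad.
Only numpy, scipy, OpenCV 4.12 (cv2) and the standard library are available. Lean on these libraries where they do the work, as an engineer would, in place of code of your own. Each camera call takes 0.05 s, during which the arm holds its last target. There are 200 camera calls.

## Working session

There is one attempt and no reset: what is moved stays moved. The work goes in short steps, Python scripts to look and compute and a shell command to move; the robot and the scene stay as the last step left them, time stands still between calls to the robot, and variables do not carry over. Pictures are saved under pics/ and viewed, at most 10 in all, crops included, and the job is handed in when it is done.

```bash
mkdir -p pics; ls; python3 - <<'E'
from bench import *
import cv2
for n in("top","scene"):
    s=snapshot(n);print(n,s["fx"],s["fy"],s["cx"],s["cy"],s["extrinsics"])
    cv2.imwrite(f"pics/{n}0.png",cv2.resize(s["img"][:,:,::-1],(800,600),interpolation=cv2.INTER_CUBIC))
print(sense())
E
```

```text
pics
top 507.9171494852237 507.9171494852237 280.6341427221257 212.2102283552284 [[-1.10350393e-02 -9.82674831e-01  1.85009199e-01  3.50756954e+02]
 [-9.99929462e-01  1.00315506e-02 -6.35918989e-03  7.65649829e+01]
 [ 4.39308671e-03 -1.85066323e-01 -9.82716214e-01  1.43996052e+03]
 [ 0.00000000e+00  0.00000000e+00  0.00000000e+00  1.00000000e+00]]
scene 418.52619254683475 418.52619254683475 282.85454296022374 210.23156954786407 [[-6.87568865e-01  6.13603358e-01 -3.88252463e-01  9.59631842e+02]
 [ 7.25990695e-01  5.70865715e-01 -3.83470790e-01  3.95407526e+02]
 [-1.36589448e-02 -5.45530251e-01 -8.37979820e-01  7.68290844e+02]
 [ 0.00000000e+00  0.00000000e+00  0.00000000e+00  1.00000000e+00]]
{'time': 0.1, 'joint_pos': array([-7.82876966e+01,  7.51292926e+00,  8.53251086e+01,  2.66361368e-04,
        8.72619720e+01, -4.89255403e+00]), 'qd': array([ 0.10574779, -0.04866834, -0.15755589, -0.02192431,  0.01522232,
       -0.00986167]), 'joint_efforts': array([ 1.17594151e-03, -5.70951784e+01, -5.01942337e+01, -1.31673723e-04,
        8.20600282e-03,  8.73986323e-06]), 'tool_pos': array([ 171.44557435, -574.76088425,  403.70684972]), 'tcp_rot': array([-1.79900377e+02, -8.79464551e-03,  1.66048368e+01]), 'ft_force': array([ 0.72739548,  0.16022   , -0.56547782]), 'wrist_torque': array([ 0.02767852,  0.03127428, -0.01101494]), 'grip_force': 0.0, 'finger_gap': 85.30156803777027}
```

View pics/top0.png

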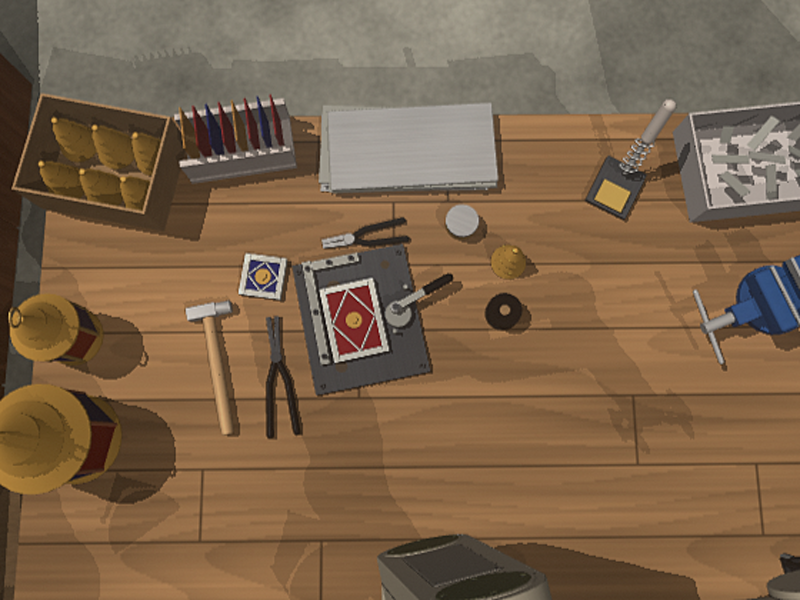

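View pics/scene0.png

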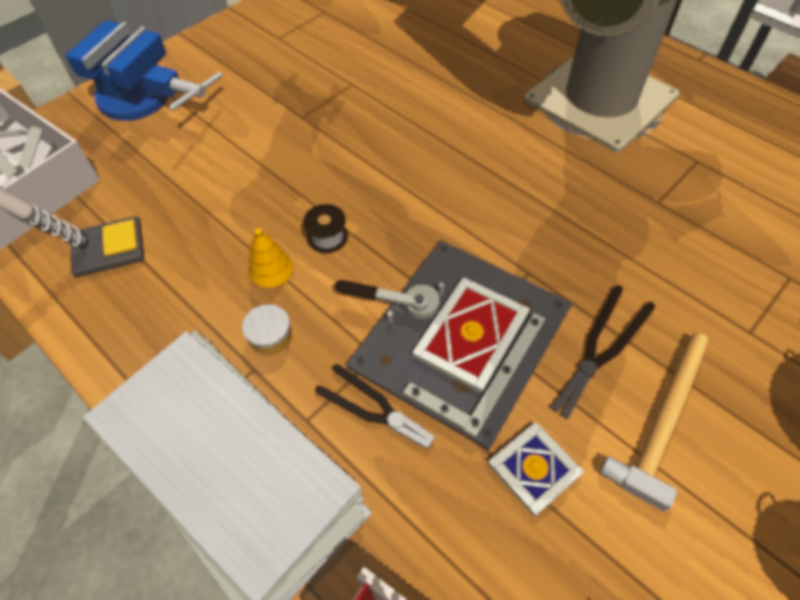

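The top picture shows the jig centred near (365,320) of 800x600, with its x axis pointing away from the robot. The lever handle is at about (440,285), pointing up and to the right. I'll enlarge this area.

```bash
python3 - <<'E'
from bench import *
import cv2
s=snapshot("top")
c=s["img"][165:285,195:335,::-1]
cv2.imwrite("pics/crop.png",cv2.resize(c,None,fx=5,fy=5,interpolation=cv2.INTER_CUBIC))
E
```

```text
(no output)
```

View pics/crop.png

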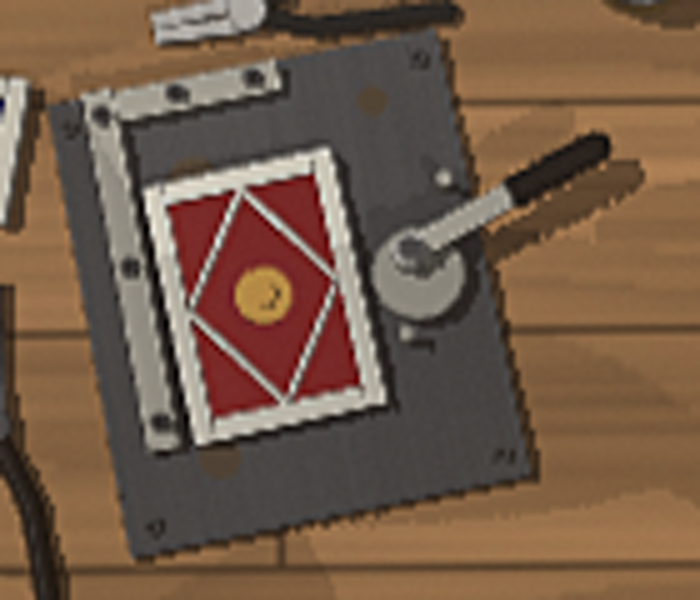

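The crop shows the plate corners at (52,108), (437,33), (535,477) and (135,557). The panel's top corners are at (143,188), (330,150), (385,402) and (200,445). The pivot boss is at (413,253), and the handle runs from (512,195) to (605,145).

```bash
cat > h.py <<'E'
import numpy as np
from bench import *
def ray(s,p,z):
    E=s["extrinsics"];d=E[:3,:3]@np.array([(p[0]-s["cx"])/s["fx"],(p[1]-s["cy"])/s["fy"],1])
    return (E[:3,3]+d*(z-E[2,3])/d[2])[:2]
def fit(loc,W):
    loc=np.array(loc,float);W=np.array(W);a=(loc-loc.mean(0))@[1,1j];b=(W-W.mean(0))@[1,1j]
    th=np.angle(np.vdot(a,b));R=np.array([[np.cos(th),-np.sin(th)],[np.sin(th),np.cos(th)]])
    t=W.mean(0)-R@loc.mean(0);return R,t,np.degrees(th),np.linalg.norm(W-(loc@R.T+t),axis=1)
E
python3 - <<'E'
from h import *
s=snapshot("top")
o=lambda p:(195+p[0]/5-.4,165+p[1]/5-.4)
W=[ray(s,o(p),12) for p in[(52,108),(437,33),(535,477),(135,557)]]
R,t,th,e=fit([(151,95),(151,-135),(-115,-135),(-115,95)],W);print("jig",t,th,e)
P=[ray(s,o(p),26) for p in[(143,188),(330,150),(385,402),(200,445)]]
R2,t2,th2,e=fit([(75,55),(75,-55),(-75,-55),(-75,55)],P);print("panel",t2,th2,e,"in jig",R.T@(t2-t))
for n,p in(("piv",(413,253)),("h0",(512,195)),("h1",(605,145))):
    w=ray(s,o(p),36);print(n,w,R.T@(w-t))
for n,p in(("piv",(20,-93)),("trail",(-75,0)),("locked grip",(-75,-93))):print(n,R@p+t)
np.savez("jig.npz",R=R,t=t)
E
```

```text
jig [568.81276088 163.9214326 ] 11.030419268307917 [1.39595688 2.6944951  0.69358704 2.39759237]
panel [585.20976086 161.27323126] 12.139256100692824 [0.7826484  1.6305261  2.03297685 2.23678196] in jig [15.58739685 -5.73651794]
piv [606.62230031  77.22228404] [ 20.52287683 -92.33155019]
h0 [639.32471164  21.02152695] [  41.86823718 -153.75099659]
h1 [667.70951001 -32.17288141] [  59.55095435 -211.39354487]
piv [606.23697783  76.46614125]
trail [495.19833026 149.57167282]
locked grip [512.99203239  58.28977886]
```

```bash
python3 -m jog '0.33 -0.398 0 0 0 0 1;0.33 -0.398 0 0 0 0 1;0.33 -0.398 0 0 0 0 1;0.33 -0.398 0 0 0 0 1;0.33 -0.398 0 0 0 0 1' 60
python3 -m jog '0.33 -0.398 0 0 0 0 1;0.33 -0.398 0 0 0 0 1;0.33 -0.398 0 0 0 0 1;0.33 -0.398 0 0 0 0 1;0.33 -0.398 0 0 0 0 1'
python3 -m jog '0.33 -0.398 0 0 0 0 1;0.33 -0.398 0 0 0 0 1;0.33 -0.398 0 0 0 0 1;0.33 -0.398 0 0 0 0 1;0.33 -0.398 0 0 0 0 1'
python3 - <<'E'
from h import *
J=np.load("jig.npz");R,t=J["R"],J["t"];s=snapshot("top")
for n,p,z in(("reel",(504,311),44),("finial top",(512,248),98),("flux",(462,221),37),("pliers tip",(325,242),10)):
    w=ray(s,(p[0]*.7,p[1]*.7),z);print(n,w,R.T@(w-t))
E
```

```text
time: 0.82
tool_pos: [273.0, -335.5, 404.5]
tcp_rot: [180.0, -0.0, 16.6]
ft_force: [0.6, 0.9, 0.0]
finger_gap: -0.1
grip_force: 0.0
time: 1.45
tool_pos: [374.2, -97.6, 404.8]
tcp_rot: [180.0, -0.0, 16.6]
ft_force: [1.4, -0.4, 0.7]
finger_gap: 0.2
grip_force: 0.0
time: 2.08
tool_pos: [475.6, 140.4, 404.7]
tcp_rot: [180.0, -0.0, 16.6]
ft_force: [-0.0, -0.9, 1.3]
finger_gap: -0.1
grip_force: 0.0
reel [ 595.90686723 -133.83460807] [ -30.37613926 -297.43913751]
finial top [ 708.46426208 -145.55497235] [  77.85938235 -330.47859779]
flux [781.75579783 -57.23486866] [ 166.69520828 -257.81302162]
pliers tip [748.289947   220.50985097] [186.98854766  21.20359587]
```

```bash
A='0 0 0.15 0 0 -0.17 1'; python3 -m jog '0 0 0.2 0 0 -0.17 1;0 0 0.2 0 0 -0.17 1;0 0 0.2 0 0 -0.17 1;0 0 0.2 0 0 -0.17 1;0 0 0.2 0 0 -0.17 1' | grep tcp
python3 -m jog '0 0 0.1 0 0 -0.17 1;0 0 0.1 0 0 -0.17 1;0 0 0.1 0 0 -0.17 1;0 0 0.1 0 0 -0.17 1;0 0 0.1 0 0 -0.17 1'|grep tcp
python3 -m jog '0 0 0 0 0 -0.17 1;0 0 0 0 0 -0.17 1;0 0 0 0 0 -0.17 1;0 0 0 0 0 -0.17 1;0 0 0 0 0 -0.17 1'|grep tcp
python3 -m jog '0 0 0 0 0 -0.17 1;0 0 0 0 0 -0.17 1;0 0 0 0 0 0 1'
python3 - <<'E'
from h import *
import cv2
s=snapshot("wrist");cv2.imwrite("pics/w1.png",s["img"][:,:,::-1]);print(s["extrinsics"][:3,3],sense()["joint_pos"])
E
```

```text
tcp_rot: [-180.0, 0.0, 67.9]
tcp_rot: [-180.0, -0.0, 118.9]
tcp_rot: [-180.0, -0.0, 169.9]
time: 4.38
tool_pos: [475.2, 138.5, 254.6]
tcp_rot: [-180.0, -0.0, -170.1]
ft_force: [-0.7, -0.4, 0.3]
finger_gap: -0.1
grip_force: 0.0
[391.6445716  122.82843223 224.07768399] [ 1.03159964e+01 -1.49025301e+00  1.10792515e+02  3.55848760e-04
  7.07075582e+01 -8.94603034e+01]
```

View pics/w1.png

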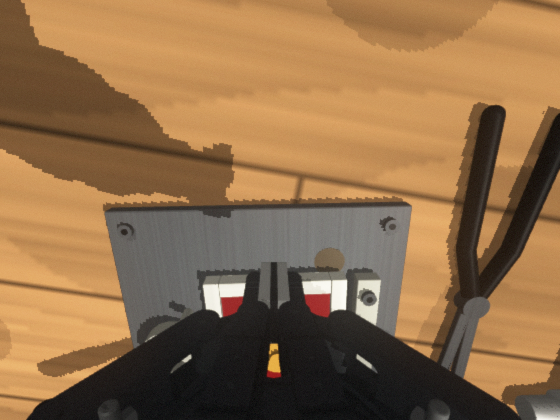

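The wrist view shows the plate's near corners at (107,207) and (411,204). The panel's trailing top edge runs from about (204,278) to (346,275), and the tips are at (274,265).

```bash
python3 - <<'E'
from h import *
J=np.load("jig.npz");R,t=J["R"],J["t"];s=snapshot("wrist")
for n,p,z in(("plate L",(411,206),12),("plate R",(107,209),12),("pan L",(346,275),26),("pan R",(204,278),26)):
    w=ray(s,p,z);print(n,w,R.T@(w-t))
E
```

```text
plate L [438.876484   234.47926175] [-114.03596185   94.11505038]
plate R [479.38879722  12.5051178 ] [-116.74242549 -131.50951203]
pan L [496.04163465 196.19115236] [-65.25256394  45.59686969]
pan R [516.66925742  91.37705553] [-65.06011602 -61.22755018]
```

```bash
python3 -m jog '0 0 0.25 0 0 -0.013 1;0 0 0.25 0 0 0 1;0 0 0.12 0 0 0 1;0 0 0 0 0 0 1;0 0 0 0 0 0 1'
python3 -m jog '-0.1 0 0 0 0 0 1;-0.1 0 0 0 0 0 1;-0.05 0 0 0 0 0 1;0 0 0 0 0 0 1'
python3 -m jog '-0.08 0 0 0 0 0 1;-0.08 0 0 0 0 0 1;-0.05 0 0 0 0 0 1'
python3 - <<'E'
from h import *
import cv2
s=snapshot("top")
c=s["img"][165:285,195:335,::-1]
cv2.imwrite("pics/crop2.png",cv2.resize(c,None,fx=5,fy=5,interpolation=cv2.INTER_CUBIC))
E
```

```text
time: 5.1
tool_pos: [475.8, 138.7, 193.7]
tcp_rot: [180.0, 0.1, -169.3]
ft_force: [-0.6, 0.9, -0.3]
finger_gap: 0.4
grip_force: 0.0
time: 5.6
tool_pos: [500.2, 143.3, 192.7]
tcp_rot: [180.0, 0.0, -169.2]
ft_force: [-0.2, -0.1, -0.3]
finger_gap: 0.1
grip_force: 0.0
time: 5.98
tool_pos: [520.9, 147.3, 192.5]
tcp_rot: [180.0, -0.0, -169.2]
ft_force: [-1.9, -0.5, -0.1]
finger_gap: 0.1
grip_force: 1.0
```

View pics/crop2.png

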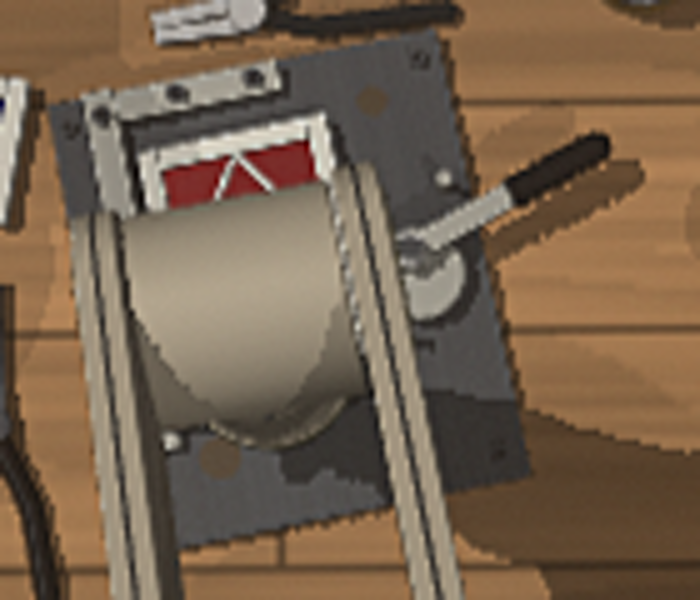

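The panel is sliding: its leading edge is now at (140,152) to (328,113), about 20 mm short of the stop and parallel to it.

```bash
python3 -m jog '-0.06 0 0 0 0 0 1;-0.06 0 0 0 0 0 1;-0.03 0 0 0 0 0 1;0 0 0 0 0 0 1'
python3 -m jog '-0.02 0 0 0 0 0 1;-0.02 0 0 0 0 0 1'
python3 -m jog '-0.01 0 0 0 0 0 1;-0.01 0 0 0 0 0 1'
```

```text
time: 6.52
tool_pos: [535.6, 150.1, 192.8]
tcp_rot: [-180.0, 0.1, -169.2]
ft_force: [0.3, -0.8, -0.8]
finger_gap: -0.2
grip_force: 0.0
time: 6.78
tool_pos: [538.9, 150.7, 192.7]
tcp_rot: [180.0, -0.0, -169.2]
ft_force: [-4.0, -0.1, 2.6]
finger_gap: -0.0
grip_force: 2.1
time: 7.02
tool_pos: [540.9, 151.1, 192.7]
tcp_rot: [180.0, -0.0, -169.2]
ft_force: [-8.4, -1.2, 5.9]
finger_gap: -0.0
grip_force: 4.3
```

```bash
python3 -m jog '-0.01 0 0 0 0 0 1;-0.01 0 0 0 0 0 1'
python3 -m jog '-0.01 0 0 0 0 0 1;0 0 0 0 0 0 1'
python3 - <<'E'
from h import *
import cv2
s=snapshot("top");c=s["img"][165:285,195:335,::-1]
cv2.imwrite("pics/crop3.png",cv2.resize(c,None,fx=5,fy=5,interpolation=cv2.INTER_CUBIC))
E
```

```text
time: 7.28
tool_pos: [541.8, 151.3, 192.6]
tcp_rot: [-180.0, -0.3, -169.2]
ft_force: [-17.2, -2.9, 16.1]
finger_gap: 0.0
grip_force: 9.1
time: 7.52
tool_pos: [542.1, 151.4, 192.4]
tcp_rot: [-180.0, -0.4, -169.2]
ft_force: [-19.2, -4.0, 16.5]
finger_gap: -0.1
grip_force: 9.9
```

View pics/crop3.png

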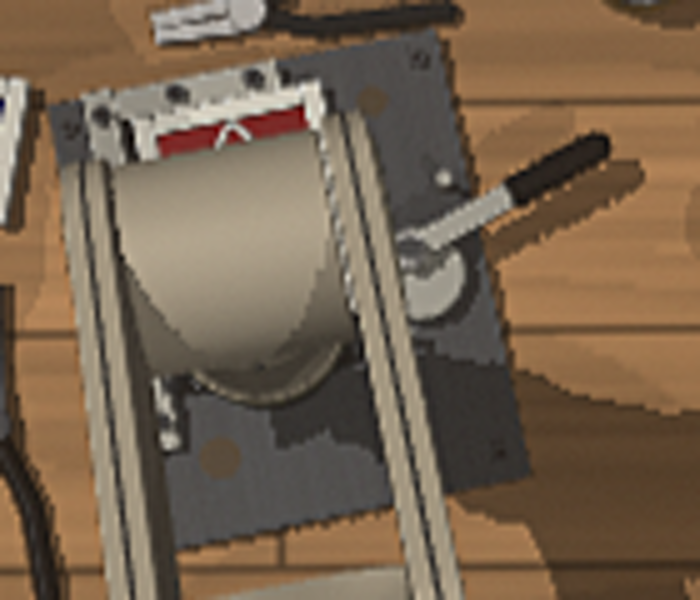

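The panel is home, with its leading edge flush on the stop and contact at 19 N. Next I back off, go up and over to the far side of the lever.

```bash
python3 -m jog '0.15 0 0 0 0 0 1;0.15 0 0 0 0 0 1;0 0 -0.4 0 0 0 1;0 0 -0.4 0 0 0 1'|grep pos
python3 -m jog '-0.37 -0.407 0 0 0 0 1;-0.37 -0.407 0 0 0 0 1;-0.37 -0.407 0 0 0 0 1;-0.37 -0.407 0 0 0 0 1'|grep pos
python3 -m jog '0 0 0 0 0 -0.152 1;0 0 0 0 0 -0.152 1;0 0 0 0 0 0 1'
python3 - <<'E'
from h import *
import cv2
s=snapshot("top");c=s["img"][165:285,195:335,::-1]
cv2.imwrite("pics/crop4.png",cv2.resize(c,None,fx=5,fy=5,interpolation=cv2.INTER_CUBIC))
J=np.load("jig.npz");R,t=J["R"],J["t"];print(R.T@(sense()["tool_pos"][:2]-t))
E
```

```text
tool_pos: [514.5, 146.0, 273.4]
tool_pos: [692.2, 12.6, 273.0]
time: 8.95
tool_pos: [690.8, 13.6, 272.6]
tcp_rot: [-180.0, 0.0, -151.0]
ft_force: [0.0, 1.3, 0.8]
finger_gap: -0.0
grip_force: 0.0
[  90.86689137 -170.70292293]
```

View pics/crop4.png

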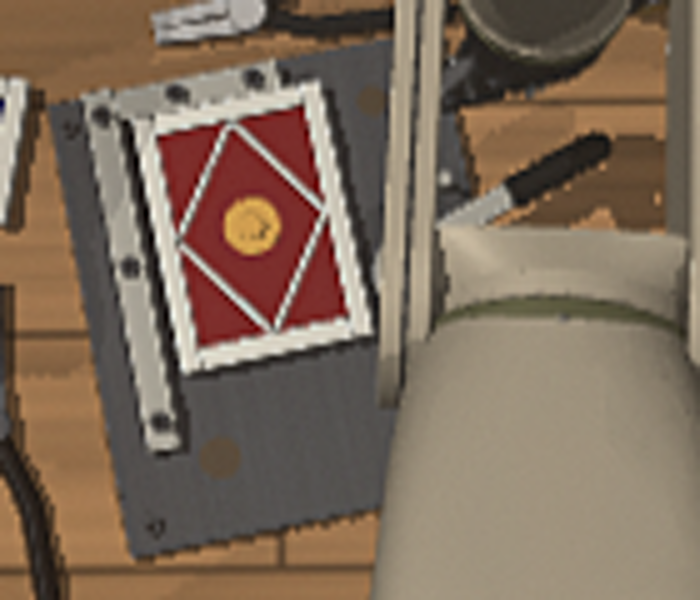

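```bash
python3 -m jog '0 0 0.25 0 0 0 1;0 0 0.25 0 0 0 1;0 0 0.18 0 0 0 1;0 0 0 0 0 0 1'
python3 -m jog '0.1 0 0 0 0 0 1;0.1 0 0 0 0 0 1;0.02 0 0 0 0 0 1;0 0 0 0 0 0 1'
python3 -m jog '0.1 -0.017 0 0 0 0.1 1;0.1 -0.017 0 0 0 0.1 1;0.1 -0.017 0 0 0 0.1 1;0.1 -0.017 0 0 0 0.1 1;0 0 0 0 0 0 1'
python3 - <<'E'
from h import *
J=np.load("jig.npz");R,t=J["R"],J["t"];d=R.T@(sense()["tool_pos"][:2]-t)-[20,-93];print(np.hypot(*d),np.degrees(np.arctan2(d[1],d[0])))
E
```

```text
time: 9.5
tool_pos: [689.5, 14.0, 202.7]
tcp_rot: [179.9, -0.2, -151.0]
ft_force: [-0.6, -1.1, -0.5]
finger_gap: 0.1
grip_force: 0.0
time: 10.0
tool_pos: [671.2, 2.9, 205.5]
tcp_rot: [-180.0, 0.0, -151.0]
ft_force: [-0.3, 0.2, -0.7]
finger_gap: 0.0
grip_force: 0.0
time: 10.62
tool_pos: [635.9, -16.9, 204.8]
tcp_rot: [180.0, -0.0, -175.0]
ft_force: [0.0, 0.6, 0.0]
finger_gap: -0.1
grip_force: 0.0
97.92222676743525 -83.4057246319309
```

```bash
python3 -m jog '0.1 -0.017 0 0 0 0.1 1;0.1 -0.017 0 0 0 0.1 1;0.1 -0.017 0 0 0 0.1 1;0.1 -0.017 0 0 0 0.1 1;0.1 -0.017 0 0 0 0.1 1'
python3 -m jog '0.1 -0.017 0 0 0 0.1 1;0.1 -0.017 0 0 0 0.1 1;0.1 -0.017 0 0 0 0.1 1;0.1 -0.017 0 0 0 0.1 1;0.1 -0.017 0 0 0 0.1 1'
python3 - <<'E'
from h import *
import cv2
J=np.load("jig.npz");R,t=J["R"],J["t"];d=R.T@(sense()["tool_pos"][:2]-t)-[20,-93];print(np.hypot(*d),np.degrees(np.arctan2(d[1],d[0])))
s=snapshot("scene");c=s["img"][150:330,200:440,::-1]
cv2.imwrite("pics/s2.png",cv2.resize(c,None,fx=3,fy=3,interpolation=cv2.INTER_CUBIC))
E
```

```text
time: 11.25
tool_pos: [586.6, -19.2, 205.1]
tcp_rot: [180.0, 0.1, 155.0]
ft_force: [2.1, -0.8, -2.0]
finger_gap: -0.3
grip_force: 1.2
time: 11.88
tool_pos: [541.8, 3.7, 205.1]
tcp_rot: [180.0, 0.1, 125.0]
ft_force: [0.2, -3.3, 0.4]
finger_gap: 0.5
grip_force: 1.4
97.21420488459447 -142.57500063189465
```

View pics/s2.png

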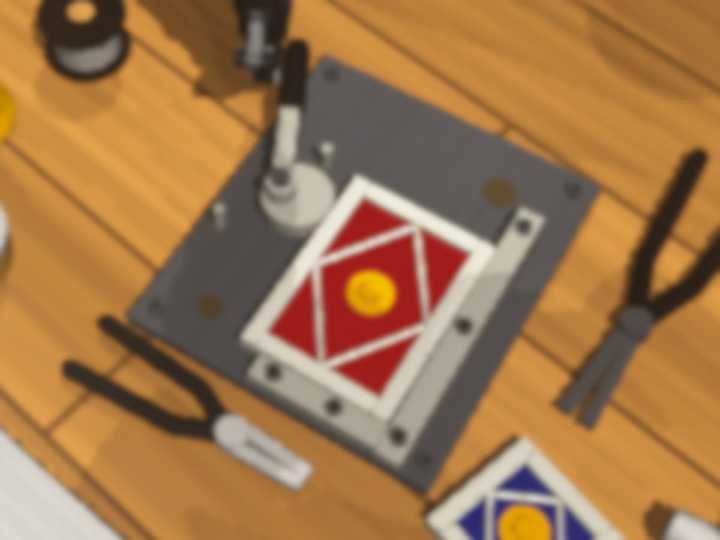

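The lever, with its handle at (295,75), follows the finger. The panel is against the end stop and nearly on the fence. I keep turning the lever, slower now.

```bash
python3 -m jog '0.1 -0.017 0 0 0 0.1 1;0.1 -0.017 0 0 0 0.1 1;0.05 -0.008 0 0 0 0.05 1;0.05 -0.008 0 0 0 0.05 1'
python3 -m jog '0.05 -0.008 0 0 0 0.05 1;0.05 -0.008 0 0 0 0.05 1;0 0 0 0 0 0 1'
python3 - <<'E'
from h import *
J=np.load("jig.npz");R,t=J["R"],J["t"];d=R.T@(sense()["tool_pos"][:2]-t)-[20,-93];print(np.hypot(*d),np.degrees(np.arctan2(d[1],d[0])))
E
```

```text
time: 12.42
tool_pos: [523.2, 26.5, 205.1]
tcp_rot: [-180.0, 0.2, 107.2]
ft_force: [-3.0, -12.8, 1.6]
finger_gap: -0.0
grip_force: 5.4
time: 12.8
tool_pos: [518.9, 36.4, 204.9]
tcp_rot: [-180.0, 0.1, 101.2]
ft_force: [-1.2, -4.4, 1.4]
finger_gap: 0.1
grip_force: 2.1
96.1206362756466 -166.3812033757112
```

```bash
python3 -m jog '0.03 0 0 0 0 0 1;0.02 0 0 0 0 0 1;0 0 0 0 0 0 1'
python3 -m jog '0.02 0 0 0 0 0 1;0 0 0 0 0 0 1'
```

```text
time: 13.18
tool_pos: [517.9, 40.4, 204.9]
tcp_rot: [-179.9, 0.2, 101.3]
ft_force: [-2.9, -11.8, 2.7]
finger_gap: -0.2
grip_force: 5.4
time: 13.42
tool_pos: [517.8, 41.1, 205.0]
tcp_rot: [-179.9, 0.3, 101.3]
ft_force: [-1.7, -20.3, 2.4]
finger_gap: -0.2
grip_force: 9.7
```

The lever is hard against its stop: 20 N with hardly any travel. I back off and check.

```bash
python3 -m jog '-0.15 0 0 0 0 0 1;-0.2 0 0 0 0 0 1;0 0 -0.5 0 0 0 1;0 0 -0.5 0 0 0 1;0 0 -0.5 0 0 0 1'|grep pos
python3 -m jog '-0.4 0 0 0 0 0 1;-0.6 0 0 0 0 0 1;-0.6 0 0 0 0 0 1;-0.6 0 0 0 0 0 1;0 0 0 0 0 0 1'
python3 - <<'E'
from h import *
import cv2
s=snapshot("top");c=s["img"][165:285,195:335,::-1]
cv2.imwrite("pics/crop5.png",cv2.resize(c,None,fx=5,fy=5,interpolation=cv2.INTER_CUBIC))
E
```

```text
tool_pos: [524.1, 8.7, 356.3]
time: 14.68
tool_pos: [565.9, -211.4, 354.3]
tcp_rot: [-180.0, 0.0, 100.8]
ft_force: [1.0, 0.5, -0.0]
finger_gap: 0.1
grip_force: 0.0
```

View pics/crop5.png

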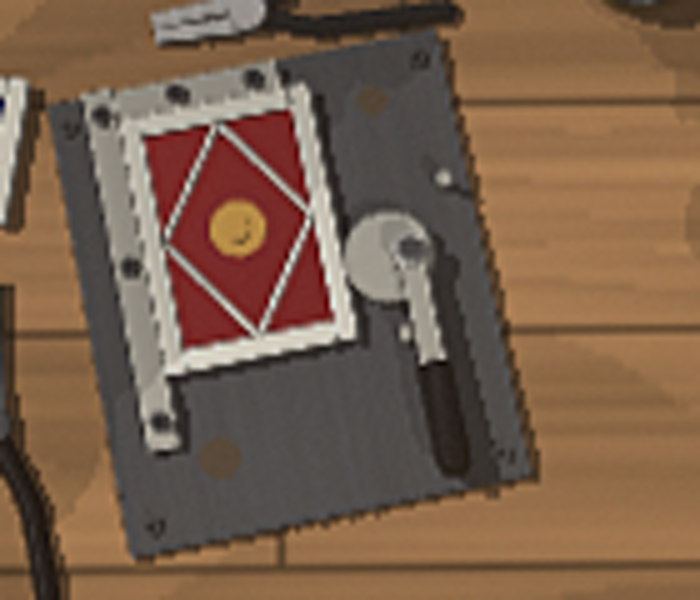

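The lever points along jig -x against its pin, and the panel sits against fence and stop. I'll check it numerically.

```bash
python3 - <<'E'
from h import *
J=np.load("jig.npz");R,t=J["R"],J["t"];s=snapshot("top")
o=lambda p:(195+p[0]/5-.4,165+p[1]/5-.4)
P=[ray(s,o(p),26) for p in[(120,123),(304,83),(355,338),(172,377)]]
R2,t2,th2,e=fit([(75,55),(75,-55),(-75,-55),(-75,55)],P);print(R.T@(t2-t),th2,e)
a,b=[R.T@(ray(s,o(p),z)-t) for p,z in(((413,250),40),((456,472),36))];print(a,b,np.degrees(np.arctan2(*(b-a)[::-1])))
E
```

```text
[55.85389818  1.88652671] 11.527816752297664 [1.53071103 1.20550534 2.79455648 2.39702436]
[ 21.48112403 -92.53728576] [-104.8509187   -90.88940119] 179.25267196592358
```

```bash
python3 -c "
from bench import *
print(hand_in())"
```

```text
the job is handed in; nothing more can be done
None
```

I pushed the panel home against the end stop, then pushed the lever round to its locked stop, and handed the job in at about 15 s. In the last image the panel measured about 2 mm from its seat and the lever about 1° from its locked direction, both within measuring error; the verdict was not shown.

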